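# Close the filter drawer and reset the analyser's interlock

## Task

The analyser on the bench has tripped because its filter drawer was left open: push the drawer fully closed, then press both green reset buttons all the way down together, one under each fingertip, hold them down for about three seconds, and let go. Only push and press: do not lift or shove the button boxes, do not press the yellow buttons, and leave everything else on the bench alone.

Things in the scene. Friction and masses are not known exactly. Their poses are not given: they have to be found in the camera images.
- analyser: cream desktop gas analyser with a blue stripe along its top front edge, 220 mm deep (its x) x 220 mm wide (its y) x 90 mm tall, fixed to the bench. Origin at the middle of its underside, z up; its front, with the drawer, faces its -x (towards the robot, up to about 15 degrees askew). Two thin upright carrying handles stand 26 mm out of the front at y = +96 and -96 mm, reaching up to 79 mm above the bench
- drawer_face (a point): middle of the top edge of the outer face of the blue filter drawer front, 79 mm above the bench. The drawer front is a plate 120 mm wide (along its y), 54 mm high (25 to 79 mm above the bench) and 12 mm thick; behind it is an aluminium tray holding a white filter. Axes as the analyser's: -x points out of the front, pushing along +x closes the drawer
- drawer (a joint): how far the filter drawer stands open, m: 0 fully closed (a hard stop, its front then stands 14 mm proud of the analyser's body), starts 0.03 to 0.055. Slides with about 2 N friction and stays where it is left
- green_station: loose grey two-button box (about 0.9 kg, on rubber feet) with two GREEN round buttons: the interlock reset pair. 90 mm (its x) x 130 mm (its y) x 45 mm tall, origin at the middle of its underside, z up. Buttons 30 mm across with centres at x = 0, y = +32 and -32 mm (64 mm apart), their tops 60 mm above the bench when up and 54 mm when fully down
- yellow_station: the same box with two YELLOW buttons (emergency vent): same sizes and layout, not to be pressed
- green_left (a joint): travel of the green button at y = +32 mm of its box, m: 0 up, 0.006 fully down; its spring needs 1.5 N to start and 5 N to bottom out, and lifts it again when let go
- green_left_top (a point): centre of the top face of that green button (moves down with it)
- green_right (a joint): travel of the green button at y = -32 mm of its box, m: 0 up, 0.006 fully down; its spring needs 1.5 N to start and 5 N to bottom out, and lifts it again when let go
- green_right_top (a point): centre of the top face of that green button (moves down with it)
- yellow_left (a joint): travel of the yellow button at y = +32 mm of its box, m: 0 up, 0.006 fully down; its spring needs 1.5 N to start and 5 N to bottom out, and lifts it again when let go
- yellow_right (a joint): travel of the yellow button at y = -32 mm of its box, m: 0 up, 0.006 fully down; its spring needs 1.5 N to start and 5 N to bottom out, and lifts it again when let go
- gauge: brass pressure gauge, 54 mm across, 22 mm thick, lying on top of the analyser; origin under its disc. To be left alone
- fitting: upright brass pipe fitting, 26 mm across, 42 mm tall; origin at the middle of its underside. To be left alone
- filter_ring: white plastic filter ring, 48 mm across, 12 mm high; origin at the middle of its underside. To be left alone
- screwdriver: orange-handled screwdriver lying on the bench; origin on its underside. To be left alone
- amber_bottle: amber bottle, 56 mm across, 110 mm tall; origin at the middle of its underside. To be left alone
- carton: small cardboard carton, 100 x 140 x 60 mm; origin at the middle of its underside. To be left alone
- spanner: steel spanner lying on the bench; origin on its underside. To be left alone
There are look-alikes about, which are no part of the job. Leave any red look-alike of the green_station alone.

How it is judged:
On the way, in this order (a step that is already met when the one before it is completed fails the run):
1. the filter drawer is pushed fully closed (within 4 mm) (value of joint drawer below 0.004 m), for 0.2 s.
2. with the drawer closed, both green buttons are held down together by the fingers (each at least 4.5 mm of 6 mm) for 2.5 s without a break (value of joint drawer below 0.004 m and value of joint each of green_left, green_right above 0.0045 m and contact force between the fingers and green_left_c0 above 0.5 N and contact force between the fingers and green_right_c0 above 0.5 N), for 2.5 s.
At the end, for the whole second after the job is handed in: The drawer is closed within 4 mm, all four buttons are up again (within 1 mm), both button boxes stand flat, at rest and within 40 mm of where they began, and the other loose things are within 40 mm of where they began (value of joint drawer below 0.004 m and value of joint each of green_left, green_right, yellow_left, yellow_right below 0.001 m and distance of each of green_station, yellow_station, gauge, fitting, filter_ring, screwdriver, amber_bottle, carton, spanner from where it was at the start of the episode below 0.04 m and angle between each of green_station, yellow_station's own z axis and vertical below 0.05 rad and linear speed of each of green_station, yellow_station below 0.02 m/s); the robot touches nothing.
It fails at once if a yellow button is pressed (more than 3 mm) (value of joint any of yellow_left, yellow_right above 0.003 m).
It fails at once if a button box is lifted or tipped (12 mm, 0.2 rad) or shoved (more than 40 mm) (height (world z) of any of green_station, yellow_station above 0.012 m or angle between any of green_station, yellow_station's own z axis and vertical above 0.2 rad or distance of any of green_station, yellow_station from where it was at the start of the episode above 0.04 m).
It fails at once if another loose thing is moved more than 40 mm, lifted (30 mm) or knocked over (distance of any of gauge, fitting, filter_ring, screwdriver, amber_bottle, carton, spanner from where it was at the start of the episode above 0.04 m or angle between any of amber_bottle, fitting's own z axis and vertical above 0.6 rad or height (world z) of gauge above 0.12 m or height (world z) of any of fitting, filter_ring, screwdriver, amber_bottle, carton, spanner above 0.03 m).
It also fails if it takes over 51 s, if anything falls off the work surface, if the arm or the gripper's body presses on something with over 40 N, if the wrist force passes 120 N, or if a joint passes its speed limit or range.

## Robot

A 6-joint arm with a two-finger parallel gripper is mounted at the origin on the work surface. World frame = base frame: x ahead of the robot, y to its left, z up, the work surface at z = 0. Lengths are in m, angles in rad, forces in N, time in s.
With the tool pointing down it reaches from about 0.35 to 0.875 m from the base axis. Payload 4.2 kg.
Tool frame: the origin (TCP) lies at the very end of the fingers, on their centre line; the grasp point (between the pads) lies 19 mm behind it; z points along the fingers, y is the line along which they close (so a half turn about z gives the same grasp; the last joint's range is limited). The gripper opens to 87 mm and grips with 3 to 60 N. Pads are 19 mm wide; open, the fingers measure 117 mm over their backs; the gripper's body (75 mm by 190 mm) begins 51 mm behind the grasp point.
Start: joints at [-1.031, 0.385, 0.008, 0, -1.194, -0.259], TCP at [0.173, -0.6, 0.223] pointing down, gripper open.
Joint ranges: [-3.14, 3.14], [-1.21, 2.06], [-1.07, 1.41], [-3.16, 2.05], [-2.99, -0.16], [-3.1, 3.1]. Speed limits (rad/s): [2.79, 2.79, 3.14, 3.14, 3.14, 3.14].

## Interface

Orientations are given as a rotation vector (axis times angle).
In Python, from cell import manip gives the robot as it stands.
- The arm moves only by the tool play_rows, never from a script. Its argument "plan" is a list of rows, each a list of 3 entries, a list of its own where there are three numbers: the shift along the world's x, y, z in m, then the turn, a rotation vector about the world's x, y, z in degrees, then the closure, from 0 (fully open) to 1 (shut). A call has exactly 8 rows; each row shifts and turns the commanded pose from where the row before left it; what a row does not reach is not made up. A row lasts 1/10 s, in which the tool goes at most 50 mm and 8.59 degrees, less where a joint would pass 70% of its speed; a pose out of reach is approached as far as the arm can. A call with a gripper value outside its range is refused whole. The fingers move at their own pace and stop on an object; the grip force is fixed at half the most. Time passes only in rows, so rows that do not move let the fingers close, or fill a call up. It gives the time, the measured TCP pose, the force, the opening and the grip force at its end, in the units of the state.
- manip.observe(): the state, without advancing time (a new reading comes with each control period).
- manip.get_image(name): name is "scene" or "side" or "wrist"; returns a dict with "frame" (480x640x3 uint8, blue, green, red), "range_z" (480x640 float32, m along the optical axis (not along the pixel's ray), 0 where there is no reading), "fx", "fy", "cx", "cy" (pixels), "k1" (the pictures are not rectified: a ray, as slopes to the right and down, at radius r is drawn at 1 + k1 r^2 times it, then the intrinsics apply), "world_to_cam" (4x4, takes a point from world to camera coordinates); the wrist camera has in their place "tool_from_camera" (4x4, takes a point from camera to tool coordinates, whose origin is the TCP and whose axes are the flange's). Camera axes: x right, y up, looking along -z (the intrinsics and any distortion apply to the point x, -y, -z); pixel columns grow to the right and rows downward; lengths in m; the calibration is good to about 2 mm. A picture is of the moment at which its call begins: read the wrist's pose just before it.
- manip.close_job(): hands the job in; it is judged then, once.
The state is a dict: "t": time; "qpos": joint angles; "joint_vel": joint speeds; "joint_torque": joint torques, N m; "eef_pos": TCP position; "tool_rot": TCP orientation; "contact_force": force on the tool from outside, world axes, zero at the start; "wrist_torque": the same for the moment, N m; "finger_gap": finger opening in m; "grip_force": force on a finger pad.
Only numpy, scipy, OpenCV 4.12 (cv2) and the standard library are available. Lean on these libraries where they do the work, as an engineer would, in place of code of your own. Each camera call takes 0.05 s, during which the arm holds its last target. There are 200 camera calls.

## Working session

There is one attempt and no reset: what is moved stays moved. The work goes in short steps, Python scripts to look and compute and a tool call to move; the robot and the scene stay as the last step left them, time stands still between calls to the robot, and variables do not carry over. Pictures are saved under pics/ and viewed, at most 10 in all, crops included, and the job is handed in when it is done.

Besides the shell and the picture viewer there is one more tool, called after ">>>" as a command line: name --argument value ..., lists and objects as JSON in quotes. play_rows: Moves the arm, as the interface text tells. Its arguments: {"type":"object","properties":{"plan":{"type":"array","items":{"type":"array"}}},"required":["plan"]}

```bash
mkdir -p pics
cat > h.py <<'E'
import numpy as np, cv2
from cell import manip
def cloud(im):
    """world xyz per pixel from range"""
    h,w=im["range_z"].shape
    u,v=np.meshgrid(np.arange(w),np.arange(h))
    K=np.array([[im["fx"],0,im["cx"]],[0,im["fy"],im["cy"]],[0,0,1.]])
    d=np.array([im["k1"],0,0,0.])
    p=cv2.undistortPoints(np.stack([u,v],-1).reshape(-1,1,2).astype(np.float64),K,d).reshape(h,w,2)
    z=im["range_z"]
    c=np.stack([p[...,0]*z,-p[...,1]*z,-z,np.ones_like(z)],-1)
    T=np.linalg.inv(im["world_to_cam"])
    return (c@T.T)[...,:3]
E
python3 - <<'E'
from h import *
o=manip.observe();print({k:np.round(v,3) for k,v in o.items()})
for n in("scene","side"):
    im=manip.get_image(n);cv2.imwrite(f"pics/{n}.png",im["frame"]);np.savez(n,**im)
    print(n,im["k1"],im["fx"],np.round(np.linalg.inv(im["world_to_cam"]),3))
E
```

```text
{'t': np.float64(0.0), 'qpos': array([-1.031e+00,  3.860e-01,  7.000e-03, -1.000e-03, -1.194e+00,
       -2.590e-01]), 'joint_vel': array([-0.   , -0.   , -0.   , -0.001, -0.002, -0.001]), 'joint_torque': array([ 1.0000e-03, -3.9067e+01,  1.8740e+01,  4.2200e+00,  1.1000e-02,
       -0.0000e+00]), 'eef_pos': array([ 0.173, -0.6  ,  0.221]), 'tool_rot': array([ 4.39e-01, -3.11e+00, -3.00e-03]), 'contact_force': array([-0.977,  0.023, -0.173]), 'wrist_torque': array([ 0.038, -0.038, -0.001]), 'grip_force': np.float64(0.0), 'finger_gap': np.float64(0.087)}
scene 0.014867947299900007 588.3348320576855 [[-0.828 -0.305  0.47   1.152]
 [ 0.56  -0.468  0.683  0.917]
 [ 0.011  0.829  0.559  0.844]
 [ 0.     0.     0.     1.   ]]
side -0.09883947012677931 584.1688344370906 [[-0.823  0.364 -0.437 -0.185]
 [-0.568 -0.541  0.62   0.954]
 [-0.011  0.758  0.652  1.104]
 [ 0.     0.     0.     1.   ]]
```

View pics/scene.png

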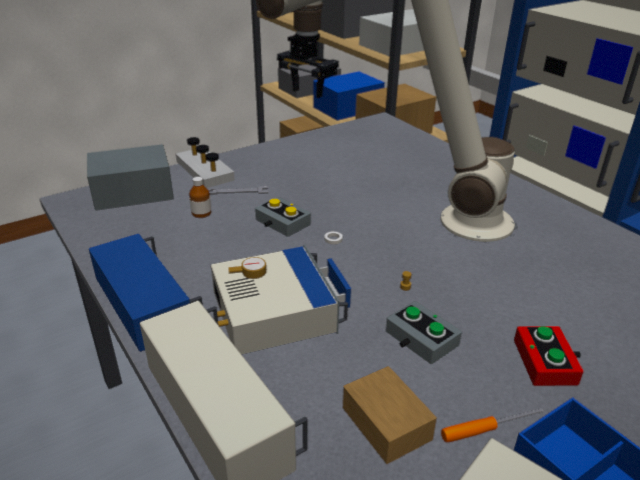

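View pics/side.png

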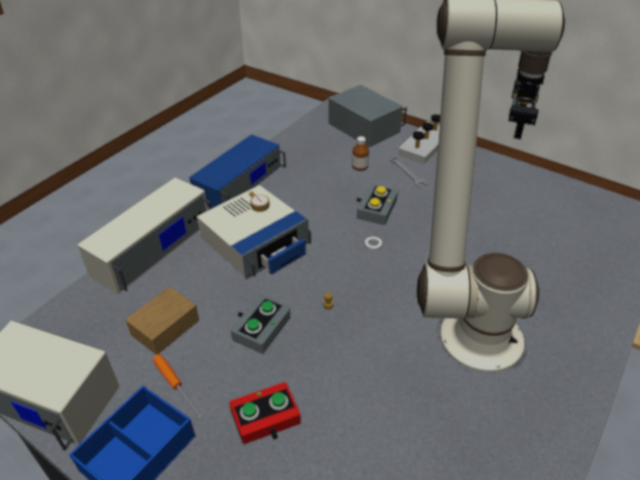

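Both views show the same layout. The candidates with green buttons are a grey box, scene (413,314)/(437,329) and side (268,307)/(254,326), and a red box, scene (544,333)/(556,356). The grey one fits the description; the red one is the look-alike. The drawer is blue, at scene (340,282) and side (285,255), on the cream analyser with the blue stripe. The fitting is at scene (406,280), close to the green box.

Run:
```python
from h import *
rois={"scene":dict(g=(380,295,465,350),y=(250,190,315,225),drawer=(318,255,355,310),stripe=(275,240,340,310)),
"side":dict(g=(235,295,290,340),y=(360,180,395,215),drawer=(258,234,312,275),stripe=(235,205,305,262))}
for n in("scene","side"):
    im=dict(np.load(n+".npz"));P=cloud(im);hsv=cv2.cvtColor(im["frame"],cv2.COLOR_BGR2HSV)
    for k,(a,b,c,d) in rois[n].items():
        lo,hi={"g":((50,120,60),(85,255,255)),"y":((20,120,90),(35,255,255))}.get(k,((100,120,40),(125,255,255)))
        m=np.zeros(hsv.shape[:2],np.uint8);m[b:d,a:c]=cv2.inRange(hsv[b:d,a:c],lo,hi)
        num,lab,st,ce=cv2.connectedComponentsWithStats(m)
        for i in range(1,num):
            if st[i,4]<25: continue
            q=P[lab==i]; q=q[q[:,2]>-.05]
            if k in "gy":
                z=np.percentile(q[:,2],80); t=q[q[:,2]>z-.008]; t=q[abs(q[:,2]-z)<.005]
                print(n,k,ce[i].round(1),st[i,4],"mean",t.mean(0).round(4),"ext",np.ptp(t[:,:2],axis=0).round(3))
            else:
                zt=np.percentile(q[:,2],97); t=q[abs(q[:,2]-zt)<.006]
                r=cv2.minAreaRect((t[:,:2]*1000).astype(np.float32))
                print(n,k,ce[i].round(1),st[i,4],"ztop",zt.round(4),"rect",np.round(r[0],1),np.round(r[1],1),round(r[2],1))
                print("  corners",cv2.boxPoints(r).round(0).tolist(),"q05-95z",np.percentile(q[:,2],[5,50]).round(3))
im=dict(np.load("scene.npz"));f=im["frame"]
A=cv2.resize(f[230:380,270:470],None,fx=4,fy=4,interpolation=cv2.INTER_CUBIC);cv2.imwrite("pics/crop1.png",A)
```

```text
scene g [412.6 311.9] 137 mean [0.4618 0.2476 0.0573] ext [0.03  0.031]
scene g [436.3 327.7] 143 mean [0.4544 0.311  0.0574] ext [0.029 0.032]
scene y [274.2 202.2] 74 mean [ 0.4681 -0.3125  0.0556] ext [0.032 0.03 ]
scene y [290.6 209.8] 88 mean [ 0.4545 -0.2492  0.0558] ext [0.031 0.031]
scene drawer [338.8 280.1] 442 ztop 0.0781 rect [529.4  75.8] [120.1  14.2] 76.3
  corners [[508.0, 19.0], [522.0, 16.0], [550.0, 132.0], [537.0, 136.0]] q05-95z [0.04 0.07]
scene drawer [323.5 293.9] 302 ztop 0.0909 rect [595.3 125. ] [110.5  34.5] 56.3
  corners [[550.0, 89.0], [579.0, 69.0], [640.0, 161.0], [612.0, 181.0]] q05-95z [0.086 0.088]
scene stripe [308.5 277.1] 1311 ztop 0.0911 rect [597.8  56.3] [225.7  48.2] 76.0
  corners [[547.0, -47.0], [594.0, -59.0], [648.0, 160.0], [602.0, 172.0]] q05-95z [0.085 0.088]
scene stripe [334.  273.6] 246 ztop 0.0779 rect [525.6  57.2] [82.1 12.9] 75.2
  corners [[509.0, 19.0], [521.0, 16.0], [542.0, 95.0], [530.0, 99.0]] q05-95z [0.042 0.069]
side g [266.8 305.6] 98 mean [0.4545 0.2456 0.0611] ext [0.027 0.032]
side g [252.5 323.3] 111 mean [0.4478
[... 177 characters left out ...]

side drawer [264.4 237.4] 121 ztop 0.0987 rect [589.5  81.3] [58.3 36.9] 77.6
  corners [[565.0, 57.0], [601.0, 49.0], [614.0, 106.0], [578.0, 114.0]] q05-95z [0.089 0.093]
side drawer [286.8 255. ] 576 ztop 0.0822 rect [524.3  73.3] [121.5  17.5] 77.8
  corners [[503.0, 16.0], [520.0, 12.0], [546.0, 131.0], [529.0, 134.0]] q05-95z [0.035 0.062]
side stripe [268.3 232.5] 837 ztop 0.0968 rect [589.7  55.9] [216.3  51.1] 75.9
  corners [[539.0, -43.0], [588.0, -55.0], [641.0, 155.0], [591.0, 167.0]] q05-95z [0.088 0.092]
side stripe [289.7 252.1] 450 ztop 0.0825 rect [524.3  73.3] [121.5  17.5] 77.8
  corners [[503.0, 16.0], [520.0, 12.0], [546.0, 131.0], [529.0, 134.0]] q05-95z [0.039 0.067]
```

View pics/crop1.png

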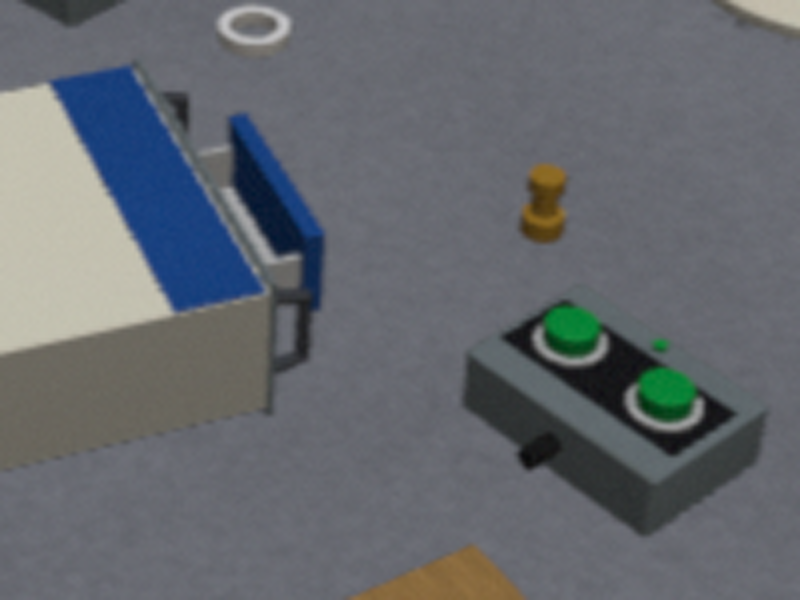

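The crop confirms it: a grey box with two green buttons at crop (572,330)/(667,390), and a drawer standing open about 38 mm. The fitting is well clear of both. I estimate these positions:
- **Drawer face:** middle near (0.520, 0.076), with the closing direction (.97, -.23).
- **Buttons:** right (0.458, 0.247), left (0.451, 0.310).

I'm moving now.

>>> play_rows --plan '[[[0.0125,0.029,0],[0,0,-1.25],0.44],[[0.0125,0.029,0],[0,0,-1.25],0.44],[[0.0125,0.029,0],[0,0,-1.25],0.44],[[0.0125,0.029,0],[0,0,-1.25],0.44],[[0.0125,0.029,0],[0,0,-1.25],0.44],[[0.0125,0.029,0],[0,0,-1.25],0.44],[[0.0125,0.029,0],[0,0,-1.25],0.44],[[0.0125,0.029,0],[0,0,-1.25],0.44]]'

```text
t: 0.9
eef_pos: [0.2733, -0.3671, 0.2222]
tool_rot: [0.165, -3.137, -0.001]
contact_force: [1.1, -1.1, -0.9]
finger_gap: 0.0491
grip_force: 0.0
```

>>> play_rows --plan '[[[0.0125,0.029,0],[0,0,-1.25],0.44],[[0.0125,0.029,0],[0,0,-1.25],0.44],[[0.0125,0.029,0],[0,0,-1.25],0.44],[[0.0125,0.029,0],[0,0,-1.25],0.44],[[0.0125,0.029,0],[0,0,-1.25],0.44],[[0.0125,0.029,0],[0,0,-1.25],0.44],[[0.0125,0.029,0],[0,0,-1.25],0.44],[[0.0125,0.029,0],[0,0,-1.25],0.44]]'

```text
t: 1.7
eef_pos: [0.3732, -0.1352, 0.2224]
tool_rot: [-0.109, -3.139, -0.0]
contact_force: [0.6, -0.7, 0.7]
finger_gap: 0.0489
grip_force: 0.0
```

>>> play_rows --plan '[[[0.012,0.028,0],[0,0,-1.2],0.44],[[0.012,0.028,0],[0,0,-1.2],0.44],[[0.012,0.028,0],[0,0,-1.2],0.44],[[0.012,0.028,0],[0,0,-1.2],0.44],[[0.012,0.028,0],[0,0,-1.2],0.44],[[0.012,0.028,0],[0,0,-1.2],0.44],[[0.012,0.028,0],[0,0,-1.2],0.44],[[0,0,0],[0,0,0],0.44]]'

```text
t: 2.5
eef_pos: [0.4584, 0.0619, 0.2221]
tool_rot: [-0.332, -3.124, -0.0]
contact_force: [-0.2, -0.2, -0.6]
finger_gap: 0.0488
grip_force: 0.0
```

```bash
cat >> h.py <<'E'
from scipy.spatial.transform import Rotation as R
def wrist():
    o=manip.observe(); im=manip.get_image("wrist")
    T=np.eye(4);T[:3,:3]=R.from_rotvec(o["tool_rot"]).as_matrix();T[:3,3]=o["eef_pos"]
    im["world_to_cam"]=np.linalg.inv(T@im["tool_from_camera"]); return im
E
python3 - <<'E'
from h import *
im=wrist();cv2.imwrite("pics/w1.png",im["frame"]);P=cloud(im)
hsv=cv2.cvtColor(im["frame"],cv2.COLOR_BGR2HSV)
for nm,lo,hi in(("blue",(100,120,40),(125,255,255)),("green",(50,120,60),(85,255,255))):
    n,lab,st,ce=cv2.connectedComponentsWithStats(cv2.inRange(hsv,lo,hi))
    for i in range(1,n):
        if st[i,4]<150: continue
        q=P[lab==i];z=np.percentile(q[:,2],90);t=q[abs(q[:,2]-z)<.004]
        r=cv2.minAreaRect((t[:,:2]*1000).astype(np.float32))
        print(nm,ce[i].round(0),st[i,4],"z",z.round(4),t.mean(0).round(4),np.round(r[1],1),round(r[2],1),cv2.boxPoints(r).round(0).tolist())
E
```

```text
blue [338. 284.] 3087 z 0.0781 [0.5234 0.0646 0.0773] [118.1  11.6] 75.7 [[506.0, 17.0], [517.0, 15.0], [546.0, 129.0], [535.0, 132.0]]
blue [318. 375.] 4607 z 0.0902 [0.5975 0.0333 0.0892] [153.5  38.1] 77.6 [[562.0, -37.0], [599.0, -46.0], [632.0, 104.0], [595.0, 112.0]]
green [583. 156.] 946 z 0.0597 [0.4517 0.3071 0.0587] [29.3 27.4] 79.3 [[436.0, 296.0], [463.0, 291.0], [469.0, 320.0], [442.0, 325.0]]
green [516. 177.] 897 z 0.0597 [0.4584 0.2438 0.0586] [29.1 27. ] 52.2 [[439.0, 241.0], [461.0, 225.0], [479.0, 248.0], [457.0, 264.0]]
```

View pics/w1.png

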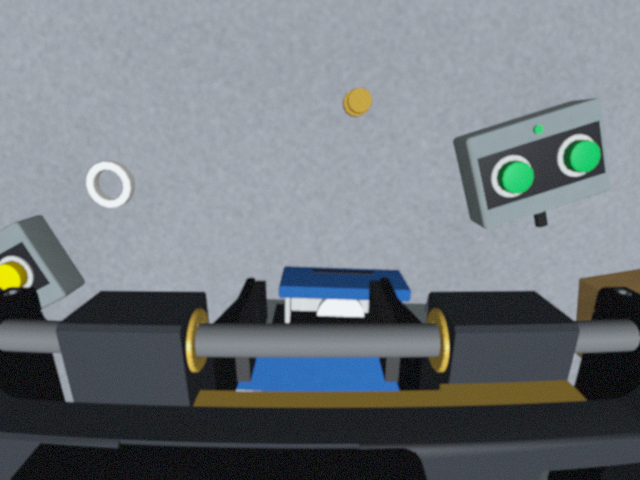

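The wrist view agrees: the drawer's outer face is mid (0.5205, 0.0745) at about -14°, with its top at z 0.078. The green buttons are at (0.458,0.244) and (0.452,0.307), 64 mm apart. Next I line up in front of the drawer and descend.

>>> play_rows --plan '[[[0.0045,0.013,0],[0,0,-1],0.44],[[0.0045,0.013,0],[0,0,-1],0.44],[[0,0,-0.03],[0,0,0],0.44],[[0,0,-0.03],[0,0,0],0.44],[[0,0,-0.03],[0,0,0],0.44],[[0,0,-0.03],[0,0,0],0.44],[[0,0,-0.03],[0,0,0],0.44],[[0,0,-0.025],[0,0,0],0.44]]'

```text
t: 3.35
eef_pos: [0.4652, 0.0842, 0.0462]
tool_rot: [-0.393, -3.116, 0.001]
contact_force: [0.0, -0.2, 0.1]
finger_gap: 0.0488
grip_force: 0.0
```

>>> play_rows --plan '[[[0.0097,-0.0024,0],[0,0,0],0.44],[[0.0097,-0.0024,0],[0,0,0],0.44],[[0.0097,-0.0024,0],[0,0,0],0.44],[[0.0049,-0.0012,0],[0,0,0],0.44],[[0.0049,-0.0012,0],[0,0,0],0.44],[[0.0049,-0.0012,0],[0,0,0],0.44],[[0.0049,-0.0012,0],[0,0,0],0.44],[[0,0,0],[0,0,0],0.44]]'

```text
t: 4.15
eef_pos: [0.5154, 0.0734, 0.0476]
tool_rot: [0.392, 3.117, 0.0]
contact_force: [0.0, 0.0, -0.1]
finger_gap: 0.0485
grip_force: 0.0
```

>>> play_rows --plan '[[[0.0039,-0.001,0],[0,0,0],0.44],[[0.0039,-0.001,0],[0,0,0],0.44],[[0.0039,-0.001,0],[0,0,0],0.44],[[0.0039,-0.001,0],[0,0,0],0.44],[[0.0039,-0.001,0],[0,0,0],0.44],[[0.0039,-0.001,0],[0,0,0],0.44],[[0,0,0],[0,0,0],0.44],[[0,0,0],[0,0,0],0.44]]'

```text
t: 4.95
eef_pos: [0.5391, 0.0675, 0.0476]
tool_rot: [0.392, 3.116, 0.001]
contact_force: [0.5, -0.7, -0.5]
finger_gap: 0.0488
grip_force: 0.0
```

Run:
```python
from h import *
im=manip.get_image("side");f=im["frame"]
cv2.imwrite("pics/s2.png",cv2.resize(f[180:300,200:360],None,fx=4,fy=4,interpolation=cv2.INTER_CUBIC))
```

```text
(no output)
```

View pics/s2.png

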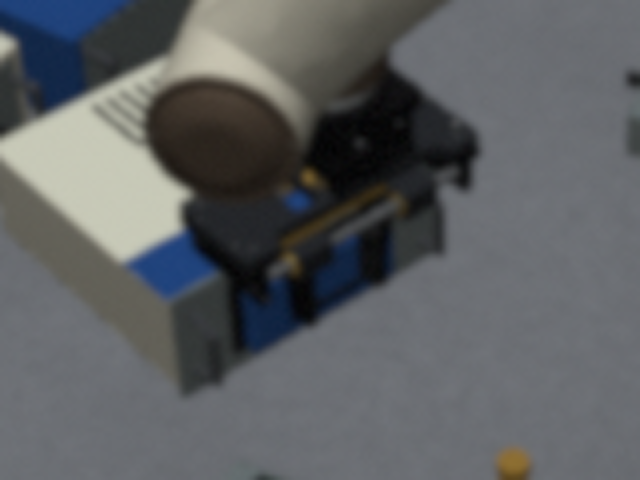

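The fingers (crop 300,280 and 370,250) are against the blue drawer front, which is going in. I'll continue gently to the stop.

>>> play_rows --plan '[[[0.0019,-0.0005,0],[0,0,0],0.44],[[0.0019,-0.0005,0],[0,0,0],0.44],[[0.0019,-0.0005,0],[0,0,0],0.44],[[0.0019,-0.0005,0],[0,0,0],0.44],[[0.0019,-0.0005,0],[0,0,0],0.44],[[0,0,0],[0,0,0],0.44],[[0,0,0],[0,0,0],0.44],[[0,0,0],[0,0,0],0.44]]'

```text
t: 5.8
eef_pos: [0.5423, 0.0656, 0.047]
tool_rot: [-0.39, -3.107, 0.003]
contact_force: [-15.5, 9.3, 9.2]
finger_gap: 0.0489
grip_force: 8.7
```

The reading is 18 N with a sideways and upward part, so I'll back off and check from the wrist.

>>> play_rows --plan '[[[-0.0097,0.0024,0],[0,0,0],0.44],[[-0.0097,0.0024,0],[0,0,0],0.44],[[-0.0194,0.0048,0],[0,0,0],0.44],[[-0.0194,0.0048,0],[0,0,0],0.44],[[0,0,0.04],[0,0,0],0.44],[[0,0,0.04],[0,0,0],0.44],[[0,0,0.04],[0,0,0],0.44],[[0,0,0.04],[0,0,0],0.44]]'

```text
t: 6.6
eef_pos: [0.4895, 0.0792, 0.2094]
tool_rot: [0.392, 3.116, 0.001]
contact_force: [0.6, 0.6, -0.4]
finger_gap: 0.0487
grip_force: 0.0
```

Run:
```python
from h import *
im=wrist();cv2.imwrite("pics/w2.png",im["frame"]);P=cloud(im);print(manip.observe()["eef_pos"],manip.observe()["contact_force"])
hsv=cv2.cvtColor(im["frame"],cv2.COLOR_BGR2HSV)
def show(nm,lo,hi,im,hsv,P,lim):
    n,lab,st,ce=cv2.connectedComponentsWithStats(cv2.inRange(hsv,lo,hi))
    for i in range(1,n):
        if st[i,4]<lim: continue
        q=P[lab==i];z=np.percentile(q[:,2],90);t=q[abs(q[:,2]-z)<.004]
        r=cv2.minAreaRect((t[:,:2]*1000).astype(np.float32))
        print(nm,ce[i].round(0),st[i,4],"z",z.round(4),t.mean(0).round(4),np.round(r[1],1),round(r[2],1),cv2.boxPoints(r).round(0).tolist())
show("blue",(100,120,40),(125,255,255),im,hsv,P,150)
show("green",(50,120,60),(85,255,255),im,hsv,P,300)
```

```text
[0.49364648 0.08010007 0.21681062] [0.8544356  0.63321996 4.76027788]
blue [317. 299.] 3476 z 0.0783 [0.5601 0.0624 0.0775] [88.3 12.6] 75.7 [[543.0, 21.0], [555.0, 18.0], [577.0, 103.0], [565.0, 107.0]]
blue [317. 367.] 2511 z 0.0902 [0.6104 0.0489 0.0893] [116.7  21.3] 75.8 [[586.0, -5.0], [606.0, -10.0], [635.0, 103.0], [614.0, 108.0]]
green [570. 114.] 1094 z 0.0597 [0.4519 0.3072 0.0587] [29.7 26.7] 77.6 [[436.0, 296.0], [462.0, 291.0], [468.0, 320.0], [442.0, 325.0]]
green [499. 139.] 1021 z 0.0597 [0.4585 0.2438 0.0587] [29.2 27. ] 76.8 [[443.0, 233.0], [469.0, 227.0], [475.0, 255.0], [449.0, 262.0]]
```

View pics/w2.png

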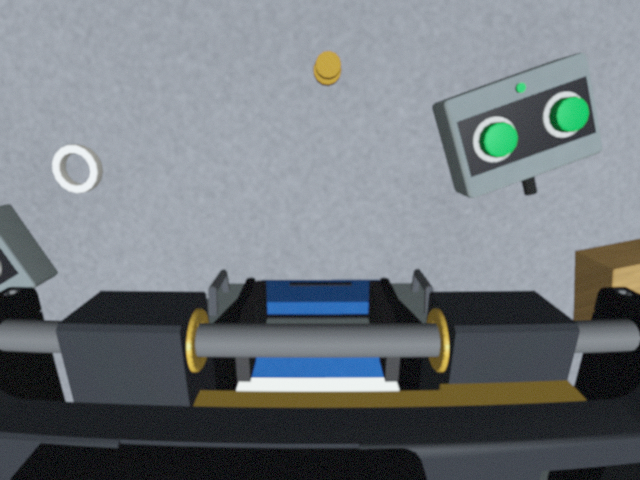

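Run:
```python
from h import *
n=np.array([.970,-.244]);t=np.array([.244,.970])
def prof(nm,P):
    s=P[...,:2]@n; w=P[...,:2]@t; z=P[...,2]
    w0=np.array([.5205,.0745])@t
    zo=np.median(z[(abs(w-w0)<.1)&(s>.57)&(s<.62)&(z>.08)&(z<.1)])-.09
    for l,sel in(("face",(abs(w-w0)<.05)&(z-zo>.035)&(z-zo<.075)&(s>.46)&(s<.56)),("bodytop",(abs(w-w0)<.1)&(z-zo>.086)&(z-zo<.094)&(s>.5)&(s<.6))):
        v=s[sel]; print(nm,l,v.size,"zo",zo.round(4),"s pct",np.percentile(v,[1,3,5,10,25,50]).round(4) if v.size else "")
for k in("scene","side"): prof(k+" before",cloud(dict(np.load(k+".npz"))))
for k in("scene","side"):
    im=manip.get_image(k);prof(k+" now",cloud(im))
    if k=="scene": cv2.imwrite("pics/sc3.png",cv2.resize(im["frame"][220:340,250:410],None,fx=5,fy=5,interpolation=cv2.INTER_CUBIC))
prof("wrist",cloud(wrist()))
```

```text
scene before face 267 zo -0.0023 s pct [0.4985 0.499  0.4993 0.4996 0.5001 0.5008]
scene before bodytop 1621 zo -0.0023 s pct [0.5366 0.5387 0.5399 0.5427 0.5523 0.5685]
side before face 653 zo 0.0018 s pct [0.4816 0.4831 0.4837 0.4845 0.4863 0.4895]
side before bodytop 1123 zo 0.0018 s pct [0.5306 0.5324 0.5335 0.5361 0.5478 0.5648]
scene now face 1 zo -0.0022 s pct [0.5251 0.5251 0.5251 0.5251 0.5251 0.5251]
scene now bodytop 1617 zo -0.0022 s pct [0.5367 0.5389 0.5399 0.5425 0.5524 0.5684]
side now face 348 zo 0.0018 s pct [0.5158 0.5169 0.5176 0.5185 0.5197 0.5212]
side now bodytop 1079 zo 0.0018 s pct [0.5309 0.5323 0.5332 0.5352 0.5471 0.563 ]
wrist face 1871 zo -0.0012 s pct [0.5207 0.5209 0.5211 0.5216 0.5223 0.5225]
wrist bodytop 3775 zo -0.0012 s pct [0.5345 0.5347 0.5349 0.5352 0.5759 0.5838]
```

View pics/sc3.png

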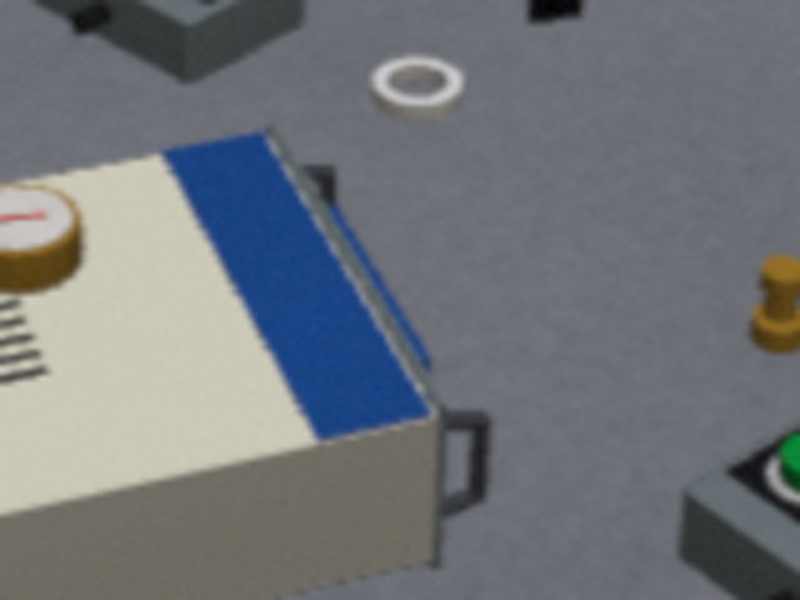

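The drawer is closed: the wrist depth gives the face 13.7 mm proud of the body, and 14 mm is the closed position. The scene crop shows it flush between the handles. Now to the green box at (0.455, 0.276), turning 20°.

>>> play_rows --plan '[[[-0.0049,0.0244,0],[0,0,2.5],0.44],[[-0.0049,0.0244,0],[0,0,2.5],0.44],[[-0.0049,0.0244,0],[0,0,2.5],0.44],[[-0.0049,0.0244,0],[0,0,2.5],0.44],[[-0.0049,0.0244,0],[0,0,2.5],0.44],[[-0.0049,0.0244,0],[0,0,2.5],0.44],[[-0.0049,0.0244,0],[0,0,2.5],0.44],[[-0.0049,0.0244,0],[0,0,2.5],0.44]]'

```text
t: 7.6
eef_pos: [0.4494, 0.2748, 0.2054]
tool_rot: [0.158, -3.135, 0.004]
contact_force: [0.5, 0.4, 0.5]
finger_gap: 0.0484
grip_force: 0.0
```

>>> play_rows --plan '[[[0,0,0],[0,0,0],0.44],[[0,0,0],[0,0,0],0.44],[[0,0,-0.03],[0,0,0],0.44],[[0,0,-0.03],[0,0,0],0.44],[[0,0,-0.03],[0,0,0],0.44],[[0,0,-0.03],[0,0,0],0.44],[[0,0,0],[0,0,0],0.44],[[0,0,0],[0,0,0],0.44]]'

```text
t: 8.4
eef_pos: [0.4507, 0.2737, 0.0875]
tool_rot: [0.155, -3.137, 0.002]
contact_force: [1.2, -0.1, 0.9]
finger_gap: 0.0487
grip_force: 0.0
```

Run:
```python
from h import *
o=manip.observe();M=R.from_rotvec(o["tool_rot"]).as_matrix();print(o["eef_pos"].round(4),M[:,1].round(3),M[:,2].round(3),o["contact_force"].round(1))
im=wrist();cv2.imwrite("pics/w3.png",im["frame"])
im=manip.get_image("side");P=cloud(im)
```

```text
[0.4507 0.2737 0.0875] [-0.098  0.995 -0.001] [-0.001 -0.001 -1.   ] [ 1.2 -0.1  0.9]
```

View pics/w3.png

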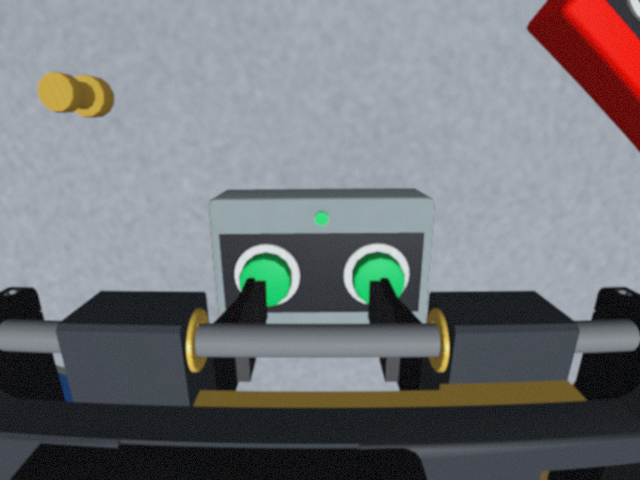

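The fingertips sit over the two green buttons, at (258,285) and (378,285) against button centres (265,278) and (380,277). After a 4 mm nudge I'll go down to just above them.

>>> play_rows --plan '[[[0.004,0.002,0],[0,0,0],0.44],[[0,0,-0.008],[0,0,0],0.44],[[0,0,-0.008],[0,0,0],0.44],[[0,0,-0.006],[0,0,0],0.44],[[0,0,-0.002],[0,0,0],0.44],[[0,0,-0.002],[0,0,0],0.44],[[0,0,-0.002],[0,0,0],0.44],[[0,0,0],[0,0,0],0.44]]'

```text
t: 9.3
eef_pos: [0.4544, 0.2766, 0.0598]
tool_rot: [0.156, -3.138, 0.0]
contact_force: [-1.0, -0.2, 3.2]
finger_gap: 0.0488
grip_force: 1.7
```

>>> play_rows --plan '[[[0,0,-0.001],[0,0,0],0.44],[[0,0,-0.001],[0,0,0],0.44],[[0,0,-0.001],[0,0,0],0.44],[[0,0,-0.001],[0,0,0],0.44],[[0,0,-0.001],[0,0,0],0.44],[[0,0,0],[0,0,0],0.44],[[0,0,0],[0,0,0],0.44],[[0,0,0],[0,0,0],0.44]]'

```text
t: 10.1
eef_pos: [0.4544, 0.2766, 0.0555]
tool_rot: [-0.156, 3.137, 0.0]
contact_force: [-3.3, -1.4, 8.0]
finger_gap: 0.0486
grip_force: 4.2
```

>>> play_rows --plan '[[[0,0,-0.001],[0,0,0],0.44],[[0,0,-0.001],[0,0,0],0.44],[[0,0,-0.001],[0,0,0],0.44],[[0,0,-0.001],[0,0,0],0.44],[[0,0,0],[0,0,0],0.44],[[0,0,0],[0,0,0],0.44],[[0,0,0],[0,0,0],0.44],[[0,0,0],[0,0,0],0.44]]'

```text
t: 10.9
eef_pos: [0.4545, 0.2766, 0.0542]
tool_rot: [-0.158, 3.136, 0.0]
contact_force: [-9.0, -2.8, 25.5]
finger_gap: 0.0483
grip_force: 12.5
```

The buttons have bottomed out (25 N, z 0.054). Holding.

>>> play_rows --plan '[[[0,0,0],[0,0,0],0.44],[[0,0,0],[0,0,0],0.44],[[0,0,0],[0,0,0],0.44],[[0,0,0],[0,0,0],0.44],[[0,0,0],[0,0,0],0.44],[[0,0,0],[0,0,0],0.44],[[0,0,0],[0,0,0],0.44],[[0,0,0],[0,0,0],0.44]]'

```text
t: 11.7
eef_pos: [0.4545, 0.2766, 0.0542]
tool_rot: [-0.158, 3.136, 0.0]
contact_force: [-8.7, -3.6, 24.4]
finger_gap: 0.0489
grip_force: 12.5
```

Run:
```python
from h import *
o=manip.observe();print(o["eef_pos"].round(4),o["contact_force"].round(1),o["wrist_torque"].round(2))
im=wrist();P=cloud(im);hsv=cv2.cvtColor(im["frame"],cv2.COLOR_BGR2HSV)
n,lab,st,ce=cv2.connectedComponentsWithStats(cv2.inRange(hsv,(50,120,40),(85,255,255)))
for i in range(1,n):
    if st[i,4]>60: q=P[lab==i];print(ce[i].round(0),st[i,4],np.percentile(q[:,2],[50,90]).round(4),q.mean(0).round(3))
cv2.imwrite("pics/w4.png",im["frame"])
```

```text
[0.4545 0.2766 0.0542] [-8.7 -3.6 24.4] [-0.98  2.67 -0.05]
[316. 226.] 214 [0.0467 0.0475] [0.422 0.273 0.047]
[252. 288.] 1420 [0.0524 0.0545] [0.453 0.246 0.054]
[381. 287.] 1459 [0.0524 0.0537] [0.447 0.306 0.054]
```

View pics/w4.png

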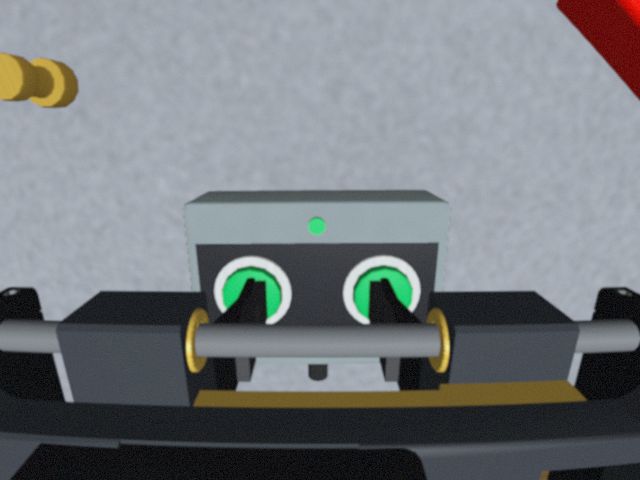

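Both buttons, (252,288) and (381,287), are down at z ≈ 0.054, each under its own fingertip. I'll hold on, then lift.

>>> play_rows --plan '[[[0,0,0],[0,0,0],0.44],[[0,0,0],[0,0,0],0.44],[[0,0,0],[0,0,0],0.44],[[0,0,0],[0,0,0],0.44],[[0,0,0],[0,0,0],0.44],[[0,0,0],[0,0,0],0.44],[[0,0,0],[0,0,0],0.44],[[0,0,0],[0,0,0],0.44]]'

```text
t: 12.55
eef_pos: [0.4545, 0.2767, 0.0542]
tool_rot: [-0.158, 3.136, 0.0]
contact_force: [-8.8, -3.5, 25.4]
finger_gap: 0.0488
grip_force: 12.5
```

>>> play_rows --plan '[[[0,0,0],[0,0,0],0.44],[[0,0,0],[0,0,0],0.44],[[0,0,0],[0,0,0],0.44],[[0,0,0],[0,0,0],0.44],[[0,0,0],[0,0,0],0.44],[[0,0,0],[0,0,0],0.44],[[0,0,0],[0,0,0],0.44],[[0,0,0],[0,0,0],0.44]]'

```text
t: 13.35
eef_pos: [0.4545, 0.2766, 0.0542]
tool_rot: [-0.158, 3.136, -0.0]
contact_force: [-8.7, -3.0, 25.5]
finger_gap: 0.0485
grip_force: 12.5
```

>>> play_rows --plan '[[[0,0,0],[0,0,0],0.44],[[0,0,0],[0,0,0],0.44],[[0,0,0],[0,0,0],0.44],[[0,0,0],[0,0,0],0.44],[[0,0,0],[0,0,0],0.44],[[0,0,0.004],[0,0,0],0.44],[[0,0,0.006],[0,0,0],0.44],[[0,0,0.01],[0,0,0],0.44]]'

```text
t: 14.15
eef_pos: [0.4542, 0.2764, 0.0705]
tool_rot: [0.155, -3.137, 0.0]
contact_force: [-0.3, -0.3, -0.3]
finger_gap: 0.049
grip_force: 0.0
```

>>> play_rows --plan '[[[0,0,0.02],[0,0,0],0.44],[[0,0,0.03],[0,0,0],0.44],[[0,0,0.03],[0,0,0],0.44],[[0,0,0.03],[0,0,0],0.44],[[0,0,0.03],[0,0,0],0.44],[[0,0,0],[0,0,0],0.44],[[0,0,0],[0,0,0],0.44],[[0,0,0],[0,0,0],0.44]]'

```text
t: 14.95
eef_pos: [0.4538, 0.2762, 0.2094]
tool_rot: [0.155, -3.136, 0.002]
contact_force: [-0.2, 0.0, -0.2]
finger_gap: 0.0489
grip_force: 0.0
```

Run:
```python
from h import *
im=wrist();P=cloud(im);hsv=cv2.cvtColor(im["frame"],cv2.COLOR_BGR2HSV);print(manip.observe()["contact_force"].round(1))
n,lab,st,ce=cv2.connectedComponentsWithStats(cv2.inRange(hsv,(50,120,40),(85,255,255)))
for i in range(1,n):
    if st[i,4]>200: q=P[lab==i];print(ce[i].round(0),st[i,4],np.percentile(q[:,2],[50,90]).round(4),q.mean(0).round(3))
n=np.array([.970,-.244]);t=np.array([.244,.970]);P=cloud(manip.get_image("side"))
s=P[...,:2]@n; w=P[...,:2]@t; z=P[...,2]-.0018
m=(abs(w-.199)<.05)&(z>.035)&(z<.075)&(s>.46)&(s<.56);print("face side",m.sum(),np.percentile(s[m],[5,50]))
```

```text
[-0.7 -0.7 -0.5]
[539.  30.] 1230 [0.0587 0.0599] [0.281 0.435 0.059]
[590.  84.] 1134 [0.0587 0.0599] [0.315 0.488 0.058]
[281. 223.] 802 [0.0586 0.0595] [0.457 0.245 0.059]
[354. 222.] 804 [0.0587 0.0596] [0.451 0.308 0.059]
face side 326 [0.51729483 0.52103792]
```

Both green buttons are back up at z 0.060, the box hasn't moved, the drawer is still closed and the tool is clear. Handing in.

```bash
python3 -c "
from cell import manip
print(manip.close_job())"
```

```text
the job is handed in; nothing more can be done
None
```

I closed the drawer fully, held both green reset buttons down together for about 3 s and let them go; the job is handed in, but no verdict came back.

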